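Close the filling tubs and set the day counter

ROBOT

A 6-joint arm with a two-finger parallel gripper is mounted at the origin on the work surface. World frame = base frame: x ahead of the robot, y to its left, z up, the work surface at z = 0. Lengths are in m, angles in degrees, forces in N, time in s.
With the tool pointing down it reaches from about 0.325 to 0.85 m from the base axis. Payload 15.5 kg.
Tool frame: the origin (TCP) lies at the very end of the fingers, on their centre line; the grasp point (between the pads) lies arm.grip_depth behind it (arm.grip_depth is the distance from the TCP to the grasp point, in m); z points along the fingers, y is the line along which they close (so a half turn about z gives the same grasp; the last joint's range is limited). The gripper opens to 91 mm and grips with 3 to 60 N. Pads are 32 mm wide; open, the fingers measure 118 mm over their backs; the gripper's body (76 mm by 178 mm) begins 60 mm behind the grasp point.
Start: joints at [63.054, 28.281, 77.091, -0, 74.628, -5.472], TCP at [0.229, 0.582, 0.214] pointing down, gripper open.
Joint ranges: [-166.48, 166.48], [-47.26, 123.95], [12.59, 153.08], [-70.14, 250.14], [6.76, 159.57], [-176.63, 176.63]. Speed limits (degrees/s): [108.29, 108.29, 147.25, 172.46, 172.46, 172.46].

INTERFACE

Orientations are given as a 3x3 rotation matrix whose columns are the frame's x, y, z axes.
In Python, from rig import arm gives the robot as it stands. Calls block until the motion is done:
- arm.move_to(position, orientation): joint-space move of the TCP to a pose.
- arm.move_l(position, orientation=None, feed=0.15): straight line of the TCP; orientation=None keeps the orientation; feed is the mean speed in m/s.
- arm.move_joints(angles): joint-space move.
- arm.grip(opening): finger opening in m; the grip force is fixed at half the most; returns when the fingers have stopped.
- arm.sleep(seconds).
- arm.solve_ik(position, orientation): joint angles nearest the present ones, or None.
- arm.snapshot(name): name is "scene" or "top" or "wrist"; returns the picture (400x640x3 uint8, red, green, blue); there is no depth.
- arm.get_calibration(name): a dict with "intrinsics" (3x3 intrinsics, pixels), "cam_to_world" (4x4, takes a point from camera to world coordinates). Camera axes: x right, y down, z forward; pixel columns grow to the right and rows downward; lengths in m; the calibration is good to about 2 mm. A picture is of the moment at which its call begins: read the wrist's pose just before it. get_calibration takes no time and is no camera call; for the wrist camera it gives the pose at the moment of the call.
A pose or a line that the arm cannot do raises arm.Unreachable and nothing moves.
- arm.sign_off(): hands the job in; it is judged then, once.
Readings, each from a call of its own:
- arm.current_t(): time.
- arm.current_joint_positions(): joint angles.
- arm.current_dq(): joint speeds.
- arm.current_tau(): joint torques, N m.
- arm.current_ee_pos(): TCP position.
- arm.current_tool_rot(): TCP orientation.
- arm.current_force(): force on the tool from outside, world axes, zero at the start.
- arm.current_torque(): the same for the moment, N m.
- arm.current_width(): finger opening in m.
- arm.current_grasp_force(): force on a finger pad.
Only numpy, scipy, OpenCV 4.12 (cv2) and the standard library are available. Lean on these libraries where they do the work, as an engineer would, in place of code of your own. Each camera call takes 0.05 s, during which the arm holds its last target. There are 200 camera calls.

TASK

Get the filling tubs ready for the cold room: stand every tub upright inside the baking tray and twist its screw lid clockwise until it is tight. Only once all the tubs are closed and on the tray, press the plunger of the day counter, fully down and up again each time, until 8 shows in its window. Leave the flour shaker, the scraper and the rolling pin where they are.

Things in the scene. Friction and masses are not known exactly. Their poses are not given: they have to be found in the camera images.
- tub1: Filling tub, one of up to four alike (absent ones read None): bare aluminium, 70 x 70 mm square with rounded edges, 55 mm tall without its lid, about 0.46 kg. Origin: centre of the underside; z up; x points to the side with the small pouring lip (22 mm wide, near the top, reaching 48 mm from the tub's axis); the opposite side has a paper label.
- lid1 (a joint): Screw lid of tub1, captive: it turns about the tub's vertical axis without rising or coming off. 0 = tight against its stop, with the lid's bar in line with the pouring lip and its black dot towards the lip; the value is how far (rad) the lid stands open, counterclockwise from above, at most 2.9. Clockwise from above tightens; friction about 0.03 N m, stays where it is left.
- lid1_grip (a point): Middle of the top edge of the bar on tub1's lid, on the tub's axis, 95 mm above the tub's underside. The lid is a grey plastic disc, 64 mm across and 10 mm thick, with an upright bar 58 mm long, 14 mm thick and 30 mm tall across it, strong enough to lift the tub by. The point's x axis runs along the bar, towards the end with the black dot.
- tub2: Another filling tub, same as tub1.
- lid2 (a joint): Screw lid of tub2, same as lid1.
- lid2_grip (a point): As lid1_grip, for tub2.
- tub3: Another filling tub, same as tub1.
- lid3 (a joint): Screw lid of tub3, same as lid1.
- lid3_grip (a point): As lid1_grip, for tub3.
- tub4: Another filling tub, same as tub1.
- lid4 (a joint): Screw lid of tub4, same as lid1.
- lid4_grip (a point): As lid1_grip, for tub4.
- tray: Dark steel baking tray lined with parchment, fixed to the table, 170 x 420 mm outside, with a rim 14 mm high and 4 mm thick; its floor is 4 mm above the table. Origin: centre of the underside; x across the short way, y along the long way. Four tubs fit side by side along y.
- counter: Day counter, fixed: a white box 110 x 150 x 104 mm (x, y, z). Origin: centre of its underside, z up. On its top, at y = -32 mm, a window 34 x 50 mm shows one face of an eight-sided white drum numbered 1 to 8 in black figures (upright for someone on the far side of the table who faces the robot, at yaw 0); at y = +40 mm stands the plunger.
- wheel (a joint): Angle of the numbered drum: 0 shows 1, and every pi/4 (0.785 rad) more shows the next number, so 8 stands at 5.498; after 8 comes 1 again and the value goes on growing past 2 pi. It clicks into place at whole numbers (it may still be settling into one in the first half second) and cannot be turned back.
- plunger_top (a point): Middle of the top of the counter's black mushroom plunger (38 mm across, 34 mm above the box when up; z of the point is its present height). It moves 16 mm straight down against a spring; it takes about 4 N to push it through the click and 2 N to hold it down, and it springs up by itself. Each full stroke down advances the drum by one number; it must come up fully before the next stroke.
- shaker: Bystander: white flour shaker with an aluminium cap, 68 mm across, 140 mm tall, standing loose. Origin: centre of its underside.
- scraper: Bystander: steel dough scraper with a wooden grip, 80 x 120 x 20 mm, lying loose. Origin: centre of its underside.
- rolling_pin: Bystander: white plastic rolling pin, 300 mm long, 40 mm thick, lying loose and not inclined to roll. Origin: under its middle, x along it.
There are look-alikes about, which are no part of the job. Leave any blue or yellow look-alike of the tub3 alone. Leave any purple look-alike of the tub4 alone.

How it is judged (in metres and radians):
On the way, in this order (a step that is already met when the one before it is completed fails the run):
1. every tub present stands on the tray with its lid tight (x of tub1 in the frame of tray between -0.05 and 0.05 m and y of tub1 in the frame of tray between -0.175 and 0.175 m and z of each of tub1, tub2, tub3, tub4 in the frame of tray below 0.01 m and angle between each of tub1, tub2, tub3, tub4's own z axis and vertical below 0.1 rad and value of joint each of lid1, lid2, lid3, lid4 below 0.12 rad and x of tub2 in the frame of tray between -0.05 and 0.05 m and y of tub2 in the frame of tray between -0.175 and 0.175 m and x of tub3 in the frame of tray between -0.05 and 0.05 m and y of tub3 in the frame of tray between -0.175 and 0.175 m and x of tub4 in the frame of tray between -0.05 and 0.05 m and y of tub4 in the frame of tray between -0.175 and 0.175 m), for 0.2 s.
2. the counter shows 8 ((value of joint wheel between 5.34779 and 5.64779 rad or value of joint wheel between 11.631 and 11.931 rad)), for 0.2 s.
At the end, for the whole second after the job is handed in: Every tub present stands at rest and upright (within 0.1 rad) on the tray's floor, its axis within 50 mm (short way) and 175 mm (long way) of the tray's centre, with its lid within 0.12 rad of tight, and the counter's drum shows 8 (within 0.15 rad, on any lap) (all of step 1 and (value of joint wheel between 5.34779 and 5.64779 rad or value of joint wheel between 11.631 and 11.931 rad) and linear speed of each of tub1, tub2, tub3, tub4 below 0.02 m/s); the robot touches nothing.
It fails at once if the flour shaker is moved more than 40 mm (distance of shaker from where it was at the start of the episode above 0.04 m).
It fails at once if the scraper is moved more than 40 mm (distance of scraper from where it was at the start of the episode above 0.04 m).
It fails at once if the rolling pin is moved more than 40 mm (distance of rolling_pin from where it was at the start of the episode above 0.04 m).
Of tub1, tub2, tub3, tub4 only 3 to 4 are there at a start; the rules pass over those that are not, and their reading is None.
At some moment in a run one of tub1, tub2, tub3, tub4 may be knocked a few centimetres aside while the robot is not near it.
Once in a run the grip may slacken for a moment while it holds something.
It also fails if it takes over 210 s, if anything falls off the work surface, if the arm or the gripper's body presses on something with over 40 N, if the wrist force passes 120 N, or if a joint passes its speed limit or range.

## Working session

There is one attempt and no reset: what is moved stays moved. The work goes in short steps, each a Python script; the robot and the scene stay as the last script left them, time stands still between calls to the robot, and variables do not carry over. Pictures are saved under pics/ and viewed, at most 17 in all, crops included, and the job is handed in when it is done.

```bash
ls; mkdir -p pics
python3 - <<'E'
from rig import arm
import cv2,numpy as np
for n in("top","scene"):
    im=arm.snapshot(n);cv2.imwrite(f"pics/{n}0.png",im[:,:,::-1]);c=arm.get_calibration(n)
    print(n,np.round(c["intrinsics"],1).tolist(),np.round(c["cam_to_world"],3).tolist())
print(arm.grip_depth,arm.current_t(),arm.current_tool_rot())
E
```

```text
pics
top [[383.8, 0.0, 316.0], [0.0, 383.8, 188.8], [0.0, 0.0, 1.0]] [[0.0, -0.994, 0.108, 0.431], [-1.0, -0.0, -0.003, 0.041], [0.003, -0.108, -0.994, 1.228], [0.0, 0.0, 0.0, 1.0]]
scene [[425.5, 0.0, 315.3], [0.0, 425.5, 204.9], [0.0, 0.0, 1.0]] [[0.275, 0.709, -0.649, 1.299], [0.962, -0.207, 0.181, -0.189], [-0.006, -0.674, -0.739, 0.97], [0.0, 0.0, 0.0, 1.0]]
0.0188 0.1 [[-9.30561577e-01  3.66135097e-01 -4.91479755e-04]
 [ 3.66135411e-01  9.30561093e-01 -9.55354905e-04]
 [ 1.07562978e-04 -1.06896471e-03 -9.99999423e-01]]
```

View pics/top0.png

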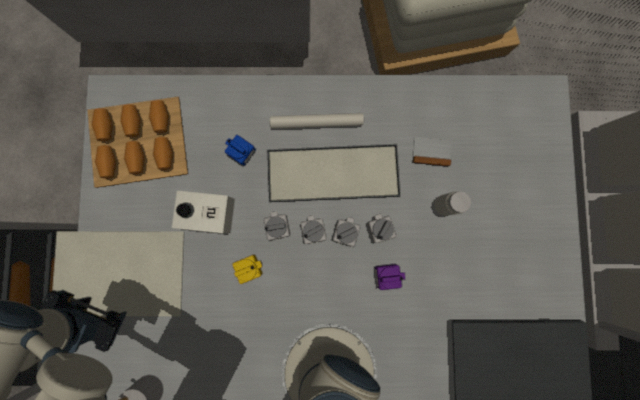

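View pics/scene0.png

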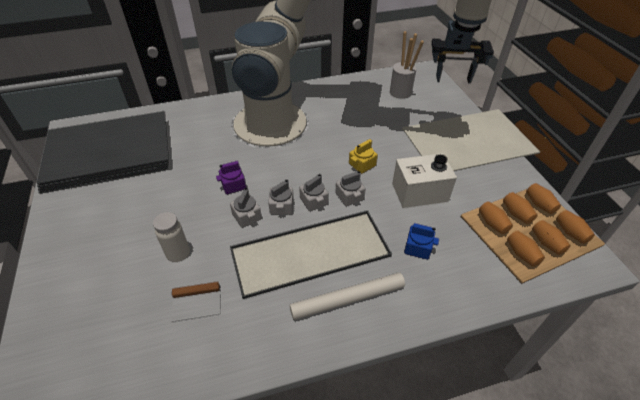

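Top view: four bare tubs at about (276,228), (313,231), (346,233) and (382,229). The look-alikes are blue (239,150), yellow (247,269) and purple (389,276), so the grey ones are the ones meant. The tray is at (333,173), the counter at (201,212), the pin at (316,122), the scraper at (432,152) and the shaker at (453,204). Next I'll confirm the tubs in an enlarged crop and get rough positions.

```bash
cat > h.py <<'E'
from rig import arm
import cv2,numpy as np
def ray(cal,uv,z):
    K=cal["intrinsics"];T=cal["cam_to_world"]
    d=T[:3,:3]@np.linalg.inv(K)@np.array([uv[0],uv[1],1.]);o=T[:3,3]
    return o+d*(z-o[2])/d[2]
def proj(cal,p):
    T=np.linalg.inv(cal["cam_to_world"]);q=cal["intrinsics"]@(T[:3,:3]@np.array(p)+T[:3,3]);return q[:2]/q[2]
def rot(a):  # tool down, closing axis y at world yaw a (deg)
    a=np.radians(a);y=np.array([np.cos(a),np.sin(a),0]);z=np.array([0,0,-1.]);return np.c_[np.cross(y,z),y,z]
def save(n,im,box=None,s=1):
    if box: im=im[box[1]:box[3],box[0]:box[2]]
    cv2.imwrite(f"pics/{n}.png",cv2.resize(im,None,fx=s,fy=s,interpolation=cv2.INTER_CUBIC)[:,:,::-1])
E
python3 - <<'E'
from h import *
im=arm.snapshot("top");c=arm.get_calibration("top")
a=cv2.resize(im[208:250,256:406],None,fx=5,fy=5,interpolation=cv2.INTER_CUBIC)
b=cv2.resize(im[185:240,165:240],None,fx=5,fy=5,interpolation=cv2.INTER_CUBIC)
o=np.zeros((a.shape[0]+b.shape[0],750,3),np.uint8);o[:a.shape[0]]=a;o[a.shape[0]:,:b.shape[1]]=b
save("crop1",np.clip(o*1.6,0,255).astype(np.uint8))
for uv in((276,227),(313,231),(346,233),(382,229)):print(ray(c,uv,.08).round(3))
for uv in((267,151),(397,146),(400,194),(270,201)):print("tray",ray(c,uv,.014).round(3))
print("plunger",ray(c,(185,210),.138).round(3))
for n,uv,z in(("pin",(316,122),.04),("scr",(432,152),.01),("shk",(459,202),.14)):print(n,ray(c,uv,z).round(3))
print(np.round(np.linalg.inv(np.vstack([np.c_[arm.current_tool_rot(),arm.current_ee_pos()],[0,0,0,1]]))@arm.get_calibration("wrist")["cam_to_world"],3).tolist(), arm.get_calibration("wrist")["intrinsics"])
for x,y in((.4,.2),(.4,-.2),(.5,0),(.33,0)): print([np.round(arm.solve_ik([x,y,.3],rot(t)),0).tolist() if arm.solve_ik([x,y,.3],rot(t)) is not None else None for t in(0,90,180,270)])
E
```

```text
[0.442 0.157 0.08 ]
[0.43  0.047 0.08 ]
[ 0.424 -0.051  0.08 ]
[ 0.436 -0.159  0.08 ]
tray [0.686 0.195 0.014]
tray [ 0.702 -0.223  0.014]
tray [ 0.547 -0.229  0.014]
tray [0.525 0.184 0.014]
plunger [0.489 0.41  0.138]
pin [0.774 0.038 0.04 ]
scr [ 0.684 -0.337  0.01 ]
shk [ 0.512 -0.369  0.14 ]
[[-0.0, -0.962, -0.274, 0.078], [1.0, -0.0, 0.0, 0.001], [-0.0, -0.274, 0.962, -0.17], [0.0, 0.0, 0.0, 1.0]] [[360.10323741   0.         318.53216124]
 [  0.         360.10323741 196.85247674]
 [  0.           0.           1.        ]]
[[19.0, 9.0, 93.0, -0.0, 78.0, 19.0], [19.0, 9.0, 93.0, -0.0, 78.0, -71.0], [19.0, 9.0, 93.0, -0.0, 78.0, -161.0], [19.0, 9.0, 93.0, -0.0, 78.0, 109.0]]
[[-34.0, 9.0, 93.0, -0.0, 78.0, -34.0], [-34.0, 9.0, 93.0, -0.0, 78.0, -124.0], [-34.0, 9.0, 93.0, -0.0, 78.0, 146.0], [-34.0, 9.0, 93.0, -0.0, 78.0, 56.0]]
[[-7.0, 13.0, 87.0, -0.0, 80.0, -7.0], [-7.0, 13.0, 87.0, -0.0, 80.0, -97.0], [-7.0, 13.0, 87.0, -0.0, 80.0, 173.0], [-7.0, 13.0, 87.0, -0.0, 80.0, 83.0]]
[[-10.0, -2.0, 105.0, -0.0, 77.0, -10.0], [-10.0, -2.0, 105.0, -0.0, 77.0, -100.0], [-10.0, -2.0, 105.0, -0.0, 77.0, 170.0], [-10.0, -2.0, 105.0, -0.0, 77.0, 80.0]]
```

View pics/crop1.png

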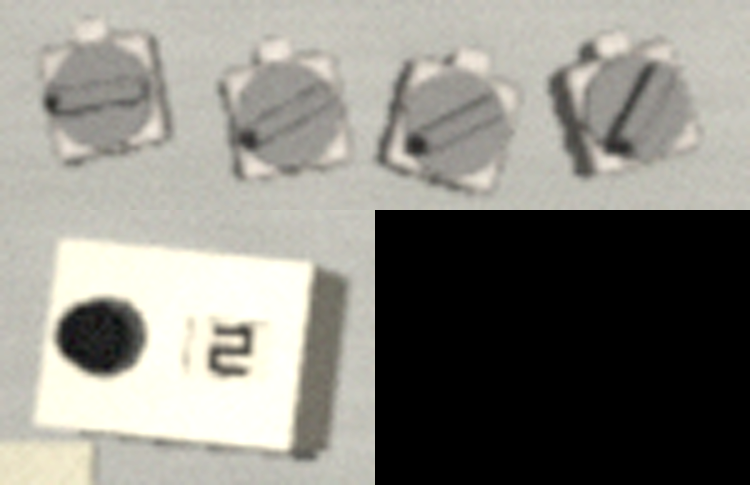

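The crop confirms four bare tubs, lips towards +x, lids open about 90–150° with the dots on the left or below. The counter seems to show 2. Next is a wrist picture over all four tubs.

Run:
```python
from h import *
arm.move_to([.41,0,.27],rot(90))
c=arm.get_calibration("wrist");im=arm.snapshot("wrist");np.savez("w1.npz",im=im,**c)
save("w1",np.clip(im*1.4,0,255).astype(np.uint8));print(arm.current_t(),arm.current_ee_pos(),arm.current_force())
```

```text
2.3917 [0.41017543 0.00046011 0.26996671] [ 0.05743657 -0.12509367  0.3432947 ]
```

View pics/w1.png

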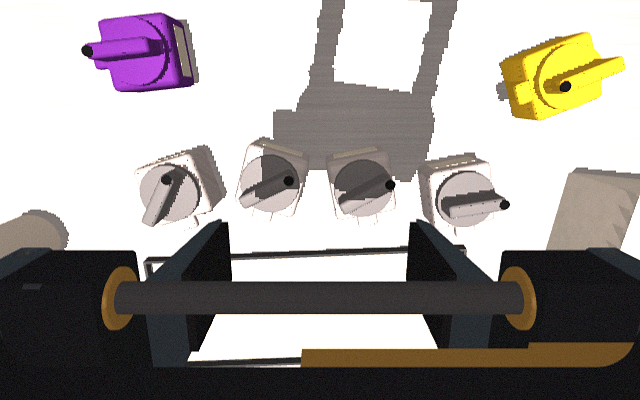

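Wrist view (image down = +x, right = +y): the discs centre near (168,193), (272,184), (364,188) and (458,198), with dots at (166,180), (289,181), (390,185) and (505,204). The purple and yellow look-alikes are at the top and stay alone.

Run:
```python
from h import *
d=np.load("w1.npz");im=d["im"]
m=((im.max(2)<28)).astype(np.uint8);m[235:]=0
m=cv2.morphologyEx(m,cv2.MORPH_OPEN,np.ones((5,5),np.uint8))
n,_,st,ce=cv2.connectedComponentsWithStats(m)
print(np.c_[st[1:],ce[1:]].round(1).tolist())
for n,dc,dt in(("A",(168,193),(166,180)),("B",(272,184),(289,181)),("C",(364,188),(390,185)),("D",(458,198),(505,204))):
    a=ray(d,dc,.065);b=ray(d,dt,.091);v=(b-a)[:2];print(n,a.round(3),b.round(3),"dist",np.hypot(*v).round(4),"ang",np.degrees(np.arctan2(v[1],v[0])).round(1))
```

```text
[[562.0, 82.0, 8.0, 8.0, 55.0, 565.8, 85.4], [284.0, 177.0, 9.0, 8.0, 66.0, 288.1, 180.5], [386.0, 181.0, 8.0, 8.0, 61.0, 389.6, 184.6], [216.0, 223.0, 12.0, 12.0, 128.0, 222.0, 229.0], [410.0, 223.0, 13.0, 12.0, 135.0, 415.3, 229.0]]
A [ 0.435 -0.161  0.065] [ 0.415 -0.15   0.091] dist 0.0232 ang 152.2
B [ 0.425 -0.048  0.065] [ 0.416 -0.028  0.091] dist 0.0226 ang 114.9
C [0.43  0.051 0.065] [0.42  0.073 0.091] dist 0.0245 ang 113.6
D [0.441 0.153 0.065] [0.44  0.191 0.091] dist 0.0379 ang 91.8
```

```bash
cat >> h.py <<'E'
TY=2.5; TC=np.array([.615,-.018])
def slot(y): t=np.radians(TY); return TC+y*np.array([-np.sin(t),np.cos(t)])
def grasp(xy,bar,turn,bottom=0.):
    """grip the lid bar lying at yaw `bar`, press lightly, twist clockwise by up to `turn` deg"""
    best=None
    for t in(bar+90,bar-90):
        q=arm.solve_ik([*xy,.16+bottom],rot(t))
        if q is None: continue
        w=max(abs(q[5]),abs(q[5]+turn))
        if best is None or w<best[0]: best=(w,t)
    assert best and best[0]<175,best
    arm.grip(.05); arm.move_to([*xy,.16+bottom],rot(best[1]))
    arm.move_l([*xy,.068+bottom],feed=.1); f0=arm.current_force()[2]
    arm.grip(.0)
    print("width",arm.current_width(),"gf",arm.current_grasp_force(),"yaw",best[1])
    p=np.array([*xy,.068+bottom])
    for k in range(8):
        if arm.current_force()[2]-f0>9: break
        p[2]-=.0006; arm.move_l(p,feed=.02)
    print("press",k,arm.current_force()[2]-f0)
    q=np.array(arm.current_joint_positions()); n=int(np.ceil(turn/20)); tz=[]
    for i in range(n):
        q[5]+=turn/n; arm.move_joints(q); tz.append(round(float(arm.current_torque()[2]),3))
    print("torque",tz,"F",np.round(arm.current_force(),1),"w",arm.current_width())
    return best[1]-turn
def place(yaw,y):
    """carry the held tub to the slot, bar turned to the tray's x"""
    p=np.array(arm.current_ee_pos()); h=p[2]; R=np.array(arm.current_tool_rot())
    arm.move_l([p[0],p[1],h+.035],feed=.1); print("lift F",np.round(arm.current_force(),1),"w",arm.current_width())
    s=slot(y); t=TY+90+180*round((yaw-TY-90)/180)
    arm.move_l([*s,h+.035],rot(t),feed=.12); arm.move_l([*s,h+.0055],feed=.06)
    print("at slot",arm.current_ee_pos(),"w",arm.current_width(),"F",np.round(arm.current_force(),1))
    arm.grip(.045); arm.move_l([*s,h+.1],feed=.15); print("t",arm.current_t())
E
python3 - <<'E'
from h import *
y=grasp((.436,-.160),154,150)
place(y,-.147)
arm.move_l([.41,0,.27],rot(90),feed=.3)
np.savez("w2.npz",im=arm.snapshot("wrist"),**arm.get_calibration("wrist"))
im=arm.snapshot("top");save("t2",np.clip(im[140:250,256:406]*1.6,0,255).astype(np.uint8),None,5)
E
```

```text
width 0.01395569225700486 gf 29.98702973127365 yaw 64
press 1 12.295439289974702
torque [-0.002, 0.033, -0.044, 0.02, -0.016, 0.001, -0.023, -0.08] F [-0.3  0.3  2.8] w 0.013928636909483033
lift F [-1.2  0.2 -5.8] w 0.013881123937952324
at slot [ 0.62124799 -0.16481244  0.07270333] w 0.013673760217880693 F [ 0.   0.1 -5.8]
t 13.6
```

View pics/t2.png

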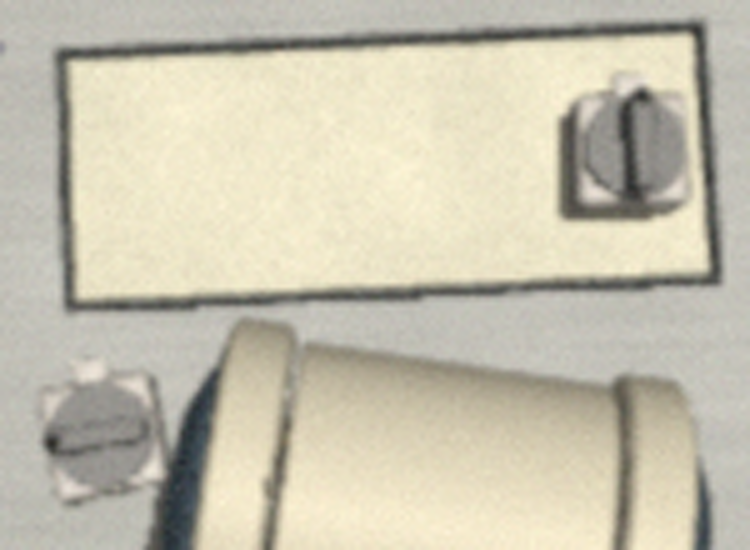

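Tub A is on the tray at crop (635,150), upright, with dot (643,95) and lip (625,80) nearly in line. I'll check the lid from close up before doing the next one the same way.

Run:
```python
from h import *
c=arm.get_calibration("top")
cr=[ray(c,(256+u/5,140+v/5),.014)[:2] for u,v in((60,50),(703,25),(718,280),(70,305))]
print(np.round(cr,3).tolist(),np.mean(cr,0),cv2.minAreaRect(np.float32(cr)))
arm.move_l([.61,-.165,.24],rot(90),feed=.3)
c=arm.get_calibration("wrist");im=arm.snapshot("wrist");np.savez("w3.npz",im=im,**c)
save("w3",np.clip(im[60:260,160:480]*1.,0,255).astype(np.uint8),None,2.5)
```

```text
[[0.689, 0.192], [0.706, -0.222], [0.541, -0.228], [0.525, 0.184]] [ 0.61493658 -0.01863177] ((0.6147937178611755, -0.01836368441581726), (0.16521859169006348, 0.4147111773490906), 2.304475784301758)
```

View pics/w3.png

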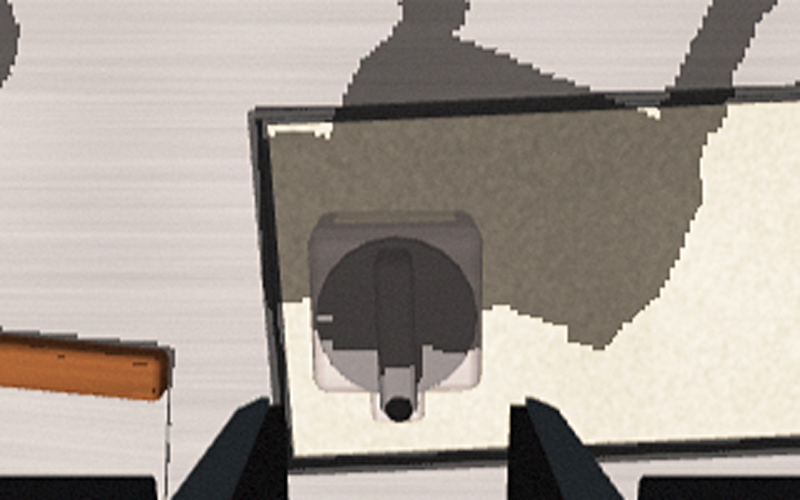

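Tub A is tight: its dot at (398,408) sits over the lip at (398,405), well inside the tray. Tub B is next, after checking that the dots haven't moved.

```bash
cat >> h.py <<'E'
def dots(im):
    m=((im.max(2)<45)).astype(np.uint8);m[222:]=0
    m=cv2.morphologyEx(m,cv2.MORPH_OPEN,np.ones((5,5),np.uint8))
    n,_,st,ce=cv2.connectedComponentsWithStats(m)
    return [tuple(ce[i].round(1)) for i in range(1,n) if st[i,4]<130 and 150<ce[i][1]]
def look():
    arm.move_l([.41,0,.27],rot(90),feed=.3); im=arm.snapshot("wrist"); print("dots",dots(im)); return im
E
python3 - <<'E'
from h import *
print(dots(np.load("w1.npz")["im"]),dots(np.load("w2.npz")["im"]))
look()
y=grasp((.425,-.049),118,165)
place(y,-.05)
im=look();save("w4",im)
E
```

```text
[(np.float64(166.0), np.float64(179.3)), (np.float64(288.4), np.float64(180.5)), (np.float64(389.8), np.float64(184.9)), (np.float64(504.4), np.float64(204.5))] [(np.float64(289.0), np.float64(180.9)), (np.float64(390.1), np.float64(184.6)), (np.float64(504.6), np.float64(204.5))]
dots [(np.float64(289.4), np.float64(179.4)), (np.float64(390.9), np.float64(183.6)), (np.float64(505.4), np.float64(203.4))]
width 0.013999920996691055 gf 29.990941286087036 yaw 28
press 1 15.047763397904697
torque [-0.04, -0.018, -0.049, -0.005, 0.015, -0.008, 0.043, -0.042, -0.025] F [ 0.2 -1.4  8.6] w 0.01382663222854541
lift F [-0.7  0.2 -5.8] w 0.013724443279574212
at slot [ 0.61700023 -0.06790693  0.07285167] w 0.013704811754115342 F [ 0.4  0.5 -5.5]
t 30.4
dots [(np.float64(390.0), np.float64(184.9)), (np.float64(504.6), np.float64(204.5))]
```

View pics/w4.png

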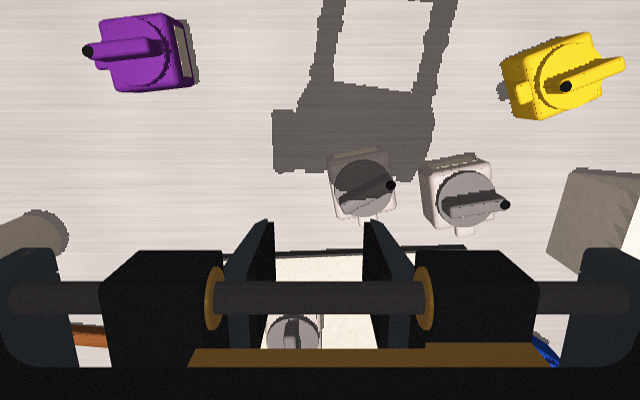

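B is gone from the row; C (362,188) and D (458,198) stand as before. I'll do both, with a guard on D's dot between them.

Run:
```python
from h import *
y=grasp((.43,.050),118,135)
place(y,.05)
im=look();d=dots(im)
if any(np.hypot(u-504.6,v-204.5)<5 for u,v in d):
    y=grasp((.441,.155),95,112)
    place(y,.147)
s=slot(0); arm.move_l([s[0]-.04,s[1],.36],rot(92.5),feed=.3)
c=arm.get_calibration("wrist");im=arm.snapshot("wrist");np.savez("w5.npz",im=im,**c)
save("w5",im[40:240,150:490],None,2.35)
```

```text
width 0.014078514846134569 gf 29.994710683822632 yaw 28
press 1 16.34151660591932
torque [-0.108, -0.025, -0.053, -0.025, 0.001, -0.016, -0.015] F [0.4 0.3 9. ] w 0.014149068639604336
lift F [-0.5  0.5 -6.2] w 0.013991998539076204
at slot [0.61277388 0.03191564 0.07301026] w 0.0141012711079253 F [ 0.6 -0.2 -5.3]
t 44.4083
dots [(np.float64(504.6), np.float64(204.5))]
width 0.014056081453404345 gf 29.998965561389923 yaw 5
press 1 16.109156413267733
torque [0.059, 0.018, 0.021, -0.001, 0.036, -0.069] F [-0.1 -0.2  6.4] w 0.013881626153873729
lift F [ 0.5  0.3 -4.3] w 0.014060574353271646
at slot [0.60840208 0.12885417 0.07303386] w 0.013732730257979482 F [-0.2  0.1 -2.9]
t 58.2833
```

View pics/w5.png

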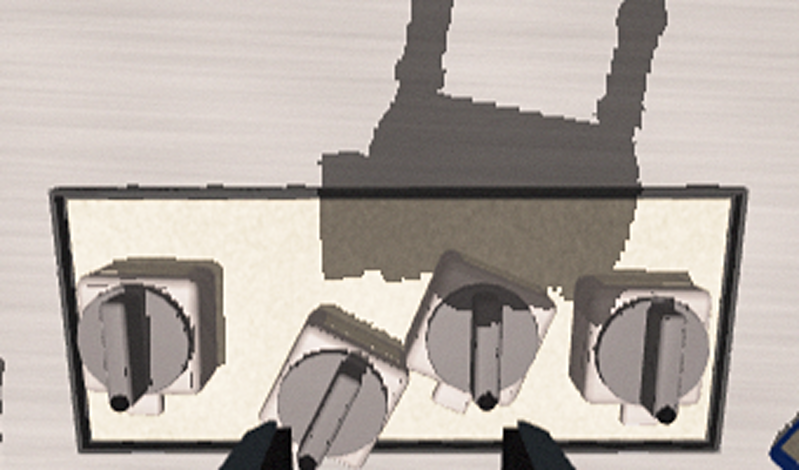

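A and D are tight and mirror each other: lip and dot at (147,405)/(120,402) and (640,412)/(667,412). B has been knocked to (333,395), yawed and near the far rim, and C still stands about 25–30° open (lip (452,400), dot (485,400)). Now a look at B and C from further ahead.

Run:
```python
from h import *
d=np.load("w5.npz")
f=lambda u,v:(150+u/2.35,40+v/2.35)
for n,cc,dd in(("A",(135,343),(120,402)),("B",(333,395),(307,463)),("C",(483,345),(486,401)),("D",(652,353),(667,413))):
    a=ray(d,f(*cc),.069);b=ray(d,f(*dd),.095);print(n,a.round(3),b.round(3),np.hypot(*(b-a)[:2]).round(3),np.degrees(np.arctan2((b-a)[1],(b-a)[0])).round(0))
arm.move_l([.64,-.03,.29],rot(92.5),feed=.3)
c=arm.get_calibration("wrist");im=arm.snapshot("wrist");np.savez("w6.npz",im=im,**c)
save("w6",im[40:240,150:490],None,2.35)
```

```text
A [ 0.62  -0.161  0.069] [ 0.647 -0.163  0.095] 0.026 -3.0
B [ 0.646 -0.05   0.069] [ 0.678 -0.061  0.095] 0.034 -20.0
C [0.613 0.034 0.069] [0.637 0.035 0.095] 0.025 2.0
D [0.613 0.13  0.069] [0.64  0.133 0.095] 0.027 8.0
```

View pics/w6.png

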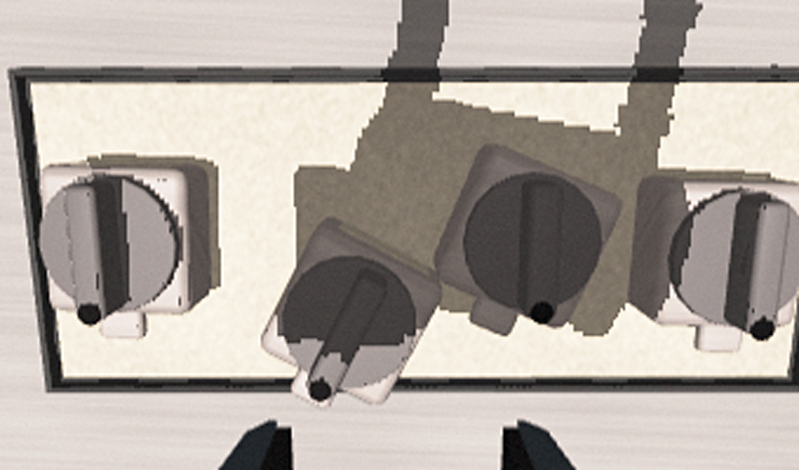

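B's dot (320,390) is over its lip, so it is tight, just yawed. C's lip (495,318) is about 25° clockwise of its dot (542,312). I'll re-seat B in its slot, then twist C further and re-seat it.

```bash
sed -i 's/def place(yaw,y):/def place(yaw,y,up=.0055):/; s/h+.0055\]/h+up]/' h.py
python3 - <<'E'
from h import *
d=np.load("w6.npz");f=lambda u,v:(150+u/2.35,40+v/2.35)
for n,l,dd in(("A",(123,325),(90,313)),("C",(495,318),(542,312)),("D",(718,340),(763,328))):
    a=ray(d,f(*l),.05);b=ray(d,f(*dd),.095);print(n,"lip",a.round(3),"dot",b.round(3))
y=grasp((.648,-.051),-27,12,.004); place(y,-.052,.001)
y=grasp((.613,.034),2,50,.004); place(y,.049,.001)
arm.move_l([.59,-.02,.31],rot(92.5),feed=.3)
c=arm.get_calibration("wrist");im=arm.snapshot("wrist");np.savez("w7.npz",im=im,**c)
save("w7",im[40:240,150:490],None,2.35)
E
```

```text
A lip [ 0.662 -0.163  0.05 ] dot [ 0.646 -0.163  0.095]
C lip [0.651 0.021 0.05 ] dot [0.637 0.036 0.095]
D lip [0.657 0.133 0.05 ] dot [0.64  0.134 0.095]
width 0.013996903110484814 gf 29.977399706840515 yaw 63
press 1 9.41010313885174
torque [0.026] F [-4.7  2.6  5.5] w 0.013802005308039551
lift F [-0.4  0.1 -5. ] w 0.014134356334008594
at slot [ 0.61717755 -0.06993116  0.07255867] w 0.013962258259876527 F [ 0.7  0.2 -4.8]
t 68.8667
width 0.014458809096419827 gf 29.995670914649963 yaw 92
press 2 16.793958316321294
torque [-0.01, -0.034, -0.074] F [2.6 1.3 2. ] w 0.014181503008198199
lift F [-0.6  0.1 -6. ] w 0.01383066147976466
at slot [0.61278374 0.03094853 0.07245906] w 0.013611425078712013 F [-0.5  0.3 -5.9]
t 76.7667
```

View pics/w7.png

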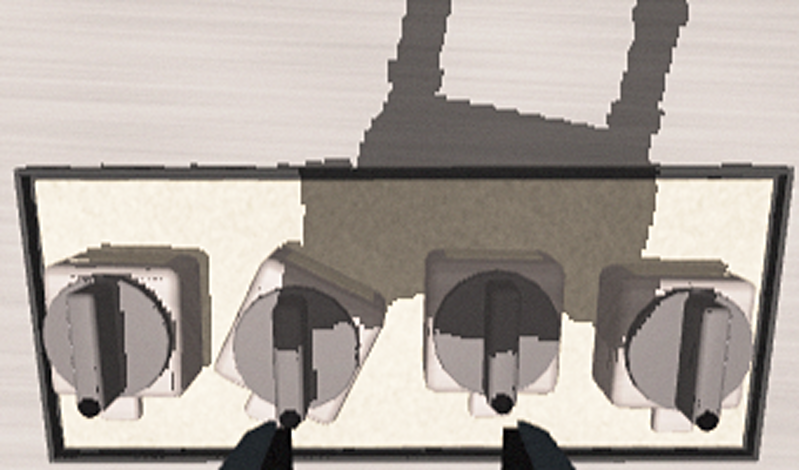

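C is tight now: dot (501,403) over lip (490,405). B's lid opened about 28° when I turned it in the air (lip (265,408), dot (290,418)), so I'll twist B in place and let go without lifting.

Run:
```python
from h import *
d=np.load("w7.npz");f=lambda u,v:(150+u/2.35,40+v/2.35)
print(ray(d,f(297,346),.069))
grasp((.6165,-.069),2,45,.004)
p=arm.current_ee_pos(); arm.grip(.045); arm.move_l([p[0],p[1],p[2]+.1],feed=.15)
arm.move_l([.61,-.02,.31],rot(92.5),feed=.3)
c=arm.get_calibration("wrist");im=arm.snapshot("wrist");np.savez("w8.npz",im=im,**c)
a=im[70:240,150:490]; save("w8",a,None,2.35);print(arm.current_t())
```

```text
[ 0.61931804 -0.06708899  0.069     ]
width 0.013848475379427457 gf 29.99321937561035 yaw 92
press 2 16.65669927646834
torque [-0.069, -0.056, -0.088] F [ 0.5 -0.1  3. ] w 0.014003736518365057
84.2167
```

View pics/w8.png

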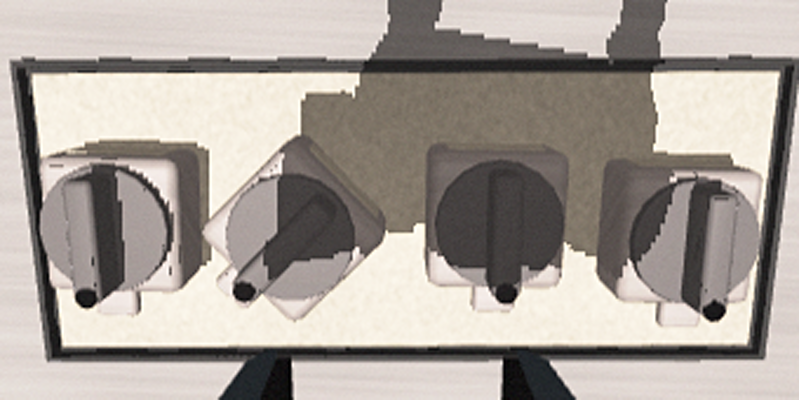

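All four lids look tight: B's bar is parallel to its tub at about -45°. Turning A, C and D in the air may have opened them by a few degrees, so I'll give each a short final twist in place, then check.

Run:
```python
from h import *
for xy in((.621,-.164),(.613,.031),(.608,.129)):
    grasp(xy,2.5,18,.004)
    p=arm.current_ee_pos(); arm.grip(.045); arm.move_l([p[0],p[1],p[2]+.1],feed=.15)
arm.move_l([.61,-.02,.31],rot(92.5),feed=.3)
c=arm.get_calibration("wrist");im=arm.snapshot("wrist");np.savez("w9.npz",im=im,**c)
a=cv2.resize(im[70:240,150:490],None,fx=2.35,fy=2.35,interpolation=cv2.INTER_CUBIC)
# counter view from straight above
arm.grip(0); arm.move_l([.47,.38,.30],rot(90),feed=.3); w=arm.snapshot("wrist"); cw=arm.get_calibration("wrist");np.savez("wc.npz",im=w,**cw)
b=cv2.resize(w[20:240,160:600],None,fx=.8,fy=.8)
o=np.zeros((a.shape[0]+b.shape[0],800,3),np.uint8);o[:a.shape[0],:a.shape[1]]=a;o[a.shape[0]:,:b.shape[1]]=b
save("w9",o);print(arm.current_t())
```

```text
width 0.013354323471124283 gf 29.991258680820465 yaw -87.5
press 2 14.00143763058341
torque [-0.05] F [-1.5  2.   1.8] w 0.014135347044039187
width 0.014246971138970792 gf 30.000270009040833 yaw 92.5
press 1 11.237053347839874
torque [-0.008] F [-1.1  0.8  2.7] w 0.013829608492923747
width 0.013938498711748404 gf 29.999674558639526 yaw 92.5
press 1 10.974935790617852
torque [-0.057] F [-0.6 -0.1  2.8] w 0.014068634150755495
105.9917
```

View pics/w9.png

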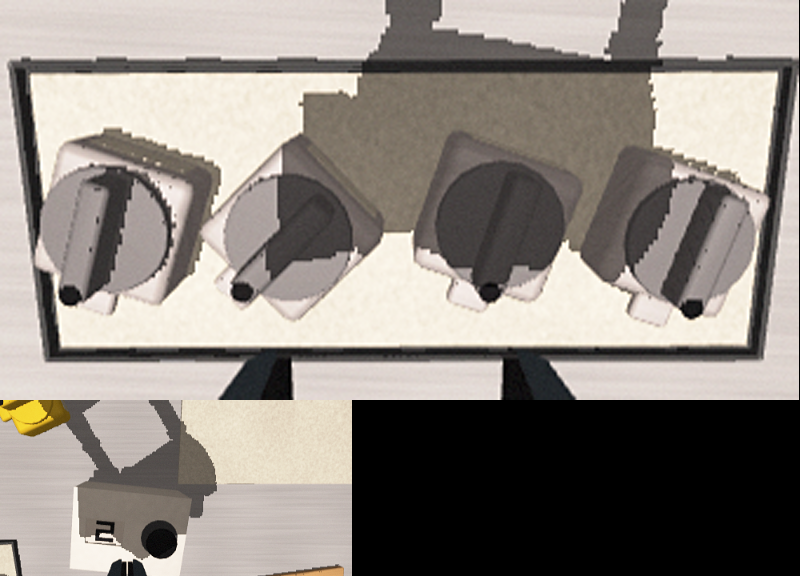

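The counter shows 2, read at (104,531), with the plunger at (159,540). C's bar seems a few degrees short of its tub's edge. I'll check yaw from the tub back edges and the bars by rays before anything else.

Run:
```python
from h import *
d=np.load("w9.npz");f=lambda u,v:(150+u/2.35,70+v/2.35)
ang=lambda a,b:np.degrees(np.arctan2((b-a)[1],(b-a)[0])).round(1)
for n,c,dt,lip in(("A",(106,230),(70,293),(98,307)),("B",(288,238),(241,291),(228,288)),("C",(501,228),(490,291),(466,300)),("D",(691,236),(691,307),(648,313))):
    a=ray(d,f(*c),.069);b=ray(d,f(*dt),.097);l=ray(d,f(*lip),.054);print(n,a.round(3),"dot",ang(a,b),np.hypot(*(b-a)[:2]).round(3),"lip",ang(a,l),np.hypot(*(l-a)[:2]).round(3))
im=d["im"]
t=[cv2.resize(im[115:210,x:x+95],(390,295),interpolation=cv2.INTER_CUBIC) for x in(155,232,315,392)]
o=np.vstack([np.hstack(t[:2]),np.hstack(t[2:])]);save("w10",np.clip(o*1.3,0,255).astype(np.uint8))
```

```text
A [ 0.619 -0.16   0.069] dot -19.7 0.026 lip -14.3 0.046
B [ 0.62  -0.071  0.069] dot -42.3 0.027 lip -46.6 0.045
C [0.61  0.034 0.069] dot -15.0 0.026 lip -17.7 0.044
D [0.61  0.128 0.069] dot -11.0 0.029 lip -14.4 0.046
```

View pics/w10.png

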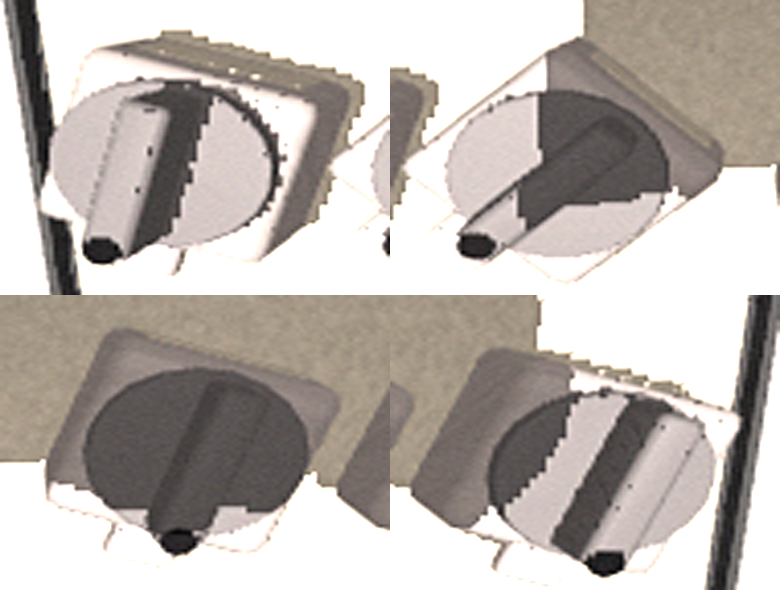

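In every lid crop the bar points along the pouring lip. The ray angles agree within 3–5°, which is the measuring error, and each tub turned along with its lid against the stop. Six strokes are needed to go from 2 to 8.

```bash
cat >> h.py <<'E'
def press(xy):
    arm.move_l([*xy,.146],feed=.1); f0=arm.current_force()[2]
    arm.move_l([*xy,.1235],feed=.06); z=.1235
    while arm.current_force()[2]-f0<8 and z>.1185: z-=.0007; arm.move_l([*xy,z],feed=.03)
    print("z",round(z,4),"F",round(arm.current_force()[2]-f0,1))
    arm.move_l([*xy,.146],feed=.1); arm.sleep(.5)
E
python3 - <<'E'
from h import *
d=np.load("wc.npz");print("wrist",ray(d,(358.8,195),.138))
p=ray(d,(358.8,195),.138)[:2]; q=np.array([.489,.410]); print(np.hypot(*(p-q)))
assert np.hypot(*(p-q))<.012
p=(p+q)/2
arm.move_l([*p,.2],rot(90),feed=.2)
o=[]
for i in range(2):
    press(p)
    arm.move_l([.47,.38,.30],rot(90),feed=.3); w=arm.snapshot("wrist"); o.append(w[100:240,230:400])
save("p1",np.hstack(o),None,2.3);print(arm.current_t())
E
```

```text
wrist [0.48592171 0.41888222 0.138     ]
0.00940051112655123
z 0.1214 F 14.0
z 0.1214 F 14.3
114.925
```

View pics/p1.png

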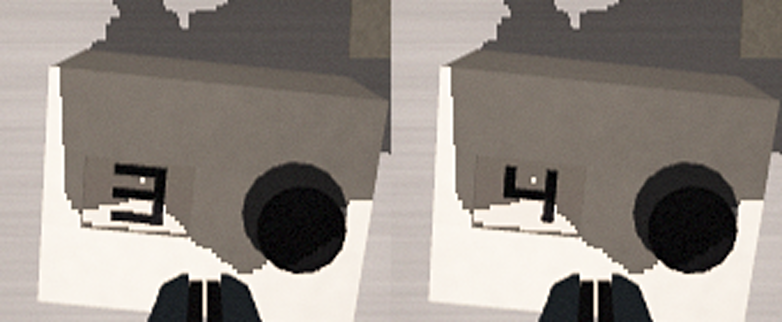

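The window reads 3, then 4, so each stroke counts one. Four more, then a last look at the counter and the tray.

Run:
```python
from h import *
p=(.4875,.4144)
arm.move_l([*p,.2],rot(90),feed=.2)
for i in range(4): press(p)
arm.move_l([.47,.38,.30],rot(90),feed=.3); w=arm.snapshot("wrist")[100:240,230:400]
w=cv2.resize(w,None,fx=2,fy=2)
arm.move_l([.40,.38,.30],rot(90),feed=.3)
t=arm.snapshot("top")[140:212,256:406]; t=np.clip(cv2.resize(t,None,fx=5,fy=5,interpolation=cv2.INTER_CUBIC)*1.6,0,255).astype(np.uint8)[:340]
arm.move_l([.61,-.02,.31],rot(92.5),feed=.3); v=arm.snapshot("wrist")[70:240,150:490]; v=cv2.resize(v,None,fx=1.3,fy=1.3)
o=np.zeros((600,800,3),np.uint8);o[:t.shape[0]-20,:750]=t[20:];o[320:600,:340]=w[:280];hh=min(v.shape[0],280);o[320:320+hh,350:350+442]=v[:hh];save("fin",o);print(arm.current_t())
```

```text
z 0.1214 F 13.8
z 0.1214 F 13.4
z 0.1214 F 13.1
z 0.1214 F 14.1
128.625
```

View pics/fin.png

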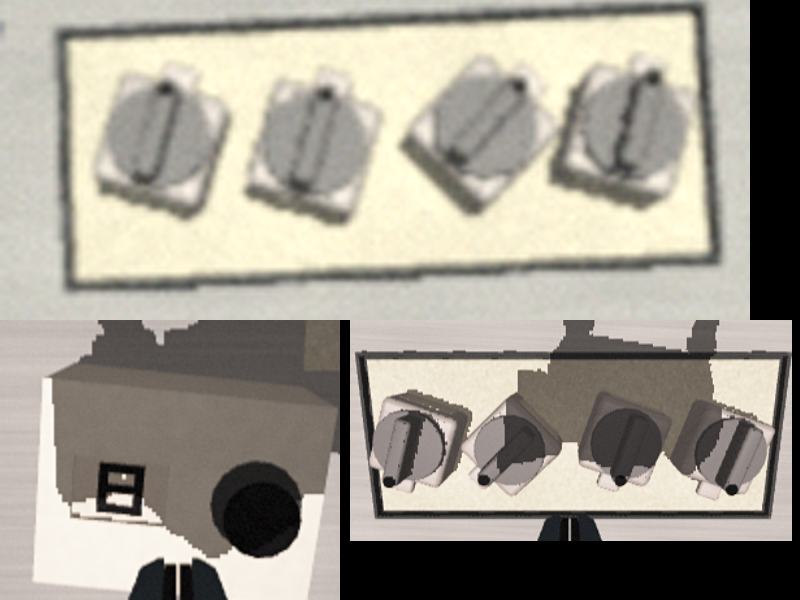

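The final picture shows 8 in the window at (122,487). All four tubs stand on the tray with their dots at the lips, and the arm is clear.

```bash
python3 -c "
from rig import arm
print(arm.sign_off())"
```

```text
the job is handed in; nothing more can be done
None
```

I handed the job in at about 129 s: all four tubs stand on the tray with their lids tight as far as the pictures show (measured to about 5°; the limit is 7°), and the counter reads 8; the verdict was not shown.

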